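Pin the drawbar tongue into the clevis

TASK

Couple the steel tongue to the clevis: push the tongue along its bed until its eye is between the two ears and its shoulder meets them, then push the tapered pin by its head through the near ear, the eye and the far ear until the head is fully home against the boss. The taper draws the eye into line by itself. Leave the chisel, the sanding block and the screwdriver where they are.

Things in the scene. Friction and masses are not known exactly. Their poses are not given: they have to be found in the camera images.
- clevis: Fixed steel clevis on a grey, 12 mm thick base plate. Origin: on the table, below the middle of the clevis. x: the way the tongue is pushed in (roughly away from the robot); y: along the hole line towards the pin's head; z up. Two upright ears, each 50 mm in x (-25 to +25) and 12 mm thick, at y = +12 to +24 and -24 to -12 mm, tops at z = 81 mm, with 17.5 mm holes.
- hole_line (a point): Middle of the clevis: half-way between the ears on the line through their holes, 50 mm above the table. Axes as clevis.
- boss_face (a point): Centre of the hole in the outer face of the near (+y) ear's boss, 54 mm from hole_line along +y. The boss is 34 mm square, its top at z = 67 mm; the 17.5 mm hole runs right through it. Beyond it two level rods 6 mm thick (y = 56 to 150 mm, x = +-9 mm, tops at z = 37 mm) bear the pin's head. The pin is home when its head meets this face.
- bed_end (a point): Middle of the open rear end of the bed, on the bed's top (30 mm above the table), 148 mm from hole_line along -x. The bed is 48 mm wide and runs on between the ears. Two guide rails (tops at z = 48 mm, x = -118 to -28 mm in the clevis's axes, 48 mm apart) flank the tongue. Nothing stands behind this end.
- tongue: Loose steel tongue, 0.4 kg, 40 mm high, lying on the bed, its +x towards the ears. Origin: underside, below the eye. Neck 20 mm wide, its round end 29 mm ahead of the eye; 29 mm behind the eye are the shoulders of the 44 mm wide, 50 mm long body. Oiled: a few newtons slide it.
- eye (a point): Centre of the tongue's eye, a 19 mm hole that runs sideways (along y) through the neck, 20 mm above its underside. With the shoulders against the ears it lies 4 mm beyond hole_line along +x; the pin's taper then draws it back into line. The pin also enters if the eye is up to 4 mm short.
- tongue_rear (a point): Centre of the flat rear face (44 mm wide, 40 mm high) of the tongue's body, 20 mm above its underside, 79 mm behind the eye. Push here along the clevis's +x.
- pin: Loose steel pin, 0.25 kg, lying level along the hole line, its tapered nose already in the boss, its head on the two rods. Origin: on its axis at the head's front face. Tip towards its -y, head at +y. Shank 16 mm in diameter; the last 22 mm taper to a 6 mm tip. It may roll, so only its y axis is of use. Up to 15 N drive it.
- pin_head (a point): Centre of the flat back face of the pin's head (a disc 30 mm in diameter, 10 mm thick). Push here along the clevis's -y. With the pin home it lies 64 mm from hole_line along +y.
- pin_tip (a point): Centre of the pin's blunt 6 mm tip, 102 mm from the head's front face. With the pin home it stands 48 mm beyond hole_line along the clevis's -y.
- chisel: Bystander: wood-handled chisel, 27x200x27 mm, lying loose on the table to the left of the work. Origin: underside centre.
- sanding_block: Bystander: brown sanding block, 45x75x23 mm, lying loose on the table to the right of the work. Origin: underside centre.
- screwdriver: Bystander: yellow and black screwdriver, 33x216x33 mm, lying loose on the table to the right of the work. Origin: underside centre.

How it is judged:
On the way, in this order (a step that is already met when the one before it is completed fails the run):
1. the tongue is pushed in: its eye is between the ears, no more than 7 mm from the hole line along the bed (x of eye in the frame of hole_line between -0.007 and 0.007 m and y of pin_tip in the frame of hole_line above 0.008 m), for 0.2 s.
2. the pin's tip has come out beyond the far ear, with the eye on the pin (x of eye in the frame of hole_line between -0.005 and 0.005 m and y of pin_tip in the frame of hole_line below -0.028 m), for 0.1 s.
At the end, for the whole second after the job is handed in: The pin is through near ear, eye and far ear and home: its tip 44 mm or more beyond the middle of the clevis (head within 4 mm of the boss), within 4 mm of the hole line and level with it (0.06 rad); the eye is within 3.5 mm of the hole line; pin and tongue are at rest (x of eye in the frame of hole_line between -0.0035 and 0.0035 m and y of pin_tip in the frame of hole_line between -0.053 and -0.044 m and x of pin_tip in the frame of hole_line between -0.004 and 0.004 m and z of pin_tip in the frame of hole_line between -0.004 and 0.004 m and angle between the y axis of pin and the y axis of clevis, either way round below 0.06 rad and linear speed of each of pin, tongue below 0.01 m/s); the robot touches nothing.
It fails at once if a bystander (chisel, sanding block or screwdriver) is moved by more than 30 mm (distance of any of chisel, sanding_block, screwdriver from where it was at the start of the episode above 0.03 m).
It also fails if it takes over 40 s, if anything falls off the work surface, if the arm or the gripper's body presses on something with over 40 N, if the wrist force passes 120 N, or if a joint passes its speed limit or range.

ROBOT

A 6-joint arm with a two-finger parallel gripper is mounted at the origin on a cart in front of the work surface, level with it; the furniture and walls round the work are solid. World frame = base frame: x ahead of the robot, y to its left, z up, the work surface at z = 0. Lengths are in m, angles in rad, forces in N, time in s.
With the tool pointing down it reaches from about 0.375 to 0.975 m from the base axis. Payload 3.8 kg.
Tool frame: the origin (TCP) lies on the centre line of the jaws, within the pads' length; the fingertips stand 25 mm ahead of it and the grasp point (between the pads) lies 6 mm ahead of it; z points along the fingers, y is the line along which they close (so a half turn about z gives the same grasp; the last joint's range is limited). The gripper opens to 85 mm and grips with 20 to 120 N. Pads are 22 mm wide; open, the fingers measure 114 mm over their backs; the gripper's body (76 mm by 85 mm) begins 54 mm behind the grasp point. The pads swing forward as they close: fully open they stand 13 mm farther back than shut.
Start: joints at [1.219, 0.264, 1.604, -0, 1.274, -0.037], TCP at [0.209, 0.642, 0.256] pointing down, gripper open.
Joint ranges: [-2.63, 2.63], [-0.94, 2.18], [0.31, 2.57], [-1.31, 4.45], [0, 2.66], [-2.55, 2.55]. Speed limits (rad/s): [2.57, 2.57, 3.14, 3.14, 3.14, 3.14].

INTERFACE

Orientations are given as a rotation vector (axis times angle).
In Python, from workcell import bot gives the robot as it stands. The module is installed in compiled form; this text tells all that it offers.
- The arm moves only by the tool play_rows, never from a script. Its argument "commands" is a list that holds one entry, the list of rows, each a list of 7 numbers: the shift along the tool's x, y, z as a fraction of full scale, then the turn, a rotation vector about the tool's x, y, z as a fraction of full scale, then the closure, from -1 (fully open) to 1 (shut). A call has 1 to 8 rows; each row is the pose to reach, as a shift and turn from the pose commanded when the call began, along the tool's axes at that moment, turning the shorter way round; what a row does not reach only later rows make up. Full scale, the value 1, is 60 cm for a shift and 180 degrees for a turn. A row lasts 1/10 s, in which the tool goes at most 50 mm and 8.59 degrees, less where a joint would pass 70% of its speed; a pose out of reach is approached as far as the arm can. A call with a number of a shift or a turn outside -1 to 1 is refused whole. A call with a gripper value outside its range is refused whole. The fingers move at their own pace and stop on an object; "force" is the grip in N (left out, the last holds). Time passes only in rows, so rows that repeat a pose let the fingers close. It gives the time, the measured TCP pose, the force, the opening and the grip force at its end, in the units of the state.
- bot.read_state(): the state, without advancing time (a new reading comes with each control period).
- bot.read_camera(name): name is "scene" or "top" or "wrist"; returns the picture (400x640x3 uint8, blue, green, red); there is no depth.
- bot.camera_params(name): a dict with "fov_y" (degrees; the focal length in pixels is half the picture's height over the tangent of half this angle, whatever the lens; pixels are square), "cx", "cy" (the principal point, pixels), "D" ([k1, k2, p1, p2, k3] as OpenCV has them; the pictures are not rectified), "rvec" (rotation vector, rad) and "tvec" (3), from world to camera coordinates, as OpenCV has them. Camera axes: x right, y down, z forward; pixel columns grow to the right and rows downward; lengths in m; the calibration is good to about 2 mm. A picture is of the moment at which its call begins: read the wrist's pose just before it. camera_params takes no time and is no camera call; for the wrist camera it gives the pose at the moment of the call.
- bot.finish_job(): hands the job in; it is judged then, once.
The state is a dict: "time": time; "q": joint angles; "joint_vel": joint speeds; "joint_torque": joint torques, N m; "tool_pos": TCP position; "tcp_rot": TCP orientation; "wrist_force": force on the tool from outside, world axes, zero at the start; "torque": the same for the moment, N m; "width": opening from 0.0 (shut) to 1.0 (fully open); "grip_force": force on a finger pad.
Only numpy, scipy, OpenCV 4.12 (cv2) and the standard library are available. Lean on these libraries where they do the work, as an engineer would, in place of code of your own. Each camera call takes 0.05 s, during which the arm holds its last target. There are 200 camera calls.

## Working session

There is one attempt and no reset: what is moved stays moved. The work goes in short steps, Python scripts to look and compute and a tool call to move; the robot and the scene stay as the last step left them, time stands still between calls to the robot, and variables do not carry over. Pictures are saved under pics/ and viewed, at most 10 in all, crops included, and the job is handed in when it is done.

Besides the shell and the picture viewer there is one more tool, called after ">>>" as a command line: name --argument value ..., lists and objects as JSON in quotes. play_rows: Moves the arm, as the interface text tells. Its arguments: {"type":"object","properties":{"commands":{"type":"array"},"force":{"type":"number"}},"required":["commands"]}

```bash
mkdir -p pics
cat > h.py <<'E'
import numpy as np, cv2
from workcell import bot
def ray(name,uv,P=None):
    P=P or bot.camera_params(name); f=200/np.tan(np.radians(P['fov_y'])/2)
    K=np.array([[f,0,P['cx']],[0,f,P['cy']],[0,0,1]])
    n=cv2.undistortPoints(np.array(uv,float).reshape(-1,1,2),K,np.array(P['D'],float)).reshape(-1,2)
    R=cv2.Rodrigues(np.array(P['rvec'],float))[0]; t=np.array(P['tvec'],float)
    d=np.c_[n,np.ones(len(n))]@R; return -R.T@t,d
def onz(name,uv,z,P=None):
    c,d=ray(name,uv,P); return c+d*((z-c[2])/d[:,2])[:,None]
def proj(name,X,P=None):
    P=P or bot.camera_params(name); f=200/np.tan(np.radians(P['fov_y'])/2)
    K=np.array([[f,0,P['cx']],[0,f,P['cy']],[0,0,1]])
    return cv2.projectPoints(np.array(X,float).reshape(-1,1,3),np.array(P['rvec'],float),np.array(P['tvec'],float),K,np.array(P['D'],float))[0].reshape(-1,2)
E
python3 - <<'E'
from h import *
for n in('top','scene'):
    im=bot.read_camera(n); cv2.imwrite(f'pics/{n}0.png',im); P=bot.camera_params(n); print(n,P, ray(n,[[320,200]])[0])
s=bot.read_state();print(s)
E
```

```text
top {'fov_y': 55.473196468575054, 'cx': 317.2566128575906, 'cy': 202.54375884856577, 'D': array([-0.04817806,  0.        ,  0.        ,  0.        ,  0.        ]), 'rvec': array([ 2.08191544, -2.14308279,  0.20594606]), 'tvec': array([-0.00342304,  0.56394887,  1.03405141])} [ 0.3458093  -0.02378865  1.12568308]
scene {'fov_y': 50.838640603181574, 'cx': 324.9049205009365, 'cy': 201.37981811211299, 'D': array([0.0129059, 0.       , 0.       , 0.       , 0.       ]), 'rvec': array([ 2.12866996, -1.21339909,  0.4501425 ]), 'tvec': array([-0.29567049,  0.40910422,  0.9811186 ])} [-0.1480019  -0.45456656  0.9944072 ]
{'time': 0.1, 'q': array([ 1.21911723e+00,  2.64700948e-01,  1.60527171e+00,  6.94622289e-06,
        1.27373388e+00, -3.69244340e-02]), 'joint_vel': array([-0.00024003, -0.00239001, -0.00185641,  0.00023906, -0.0026435 ,
       -0.00224624]), 'joint_torque': array([ 4.83550357e-04, -5.16705823e+01, -3.68589592e+01,  2.51348843e-05,
        6.22840584e-03,  2.76059308e-05]), 'tool_pos': array([0.20876486, 0.64123642, 0.2550524 ]), 'tcp_rot': array([-0.492315  , -3.10235628,  0.00325556]), 'wrist_force': array([0.31062589, 0.77106632, 0.19882382]), 'torque': array([-0.01427086,  0.04645628,  0.02774842]), 'grip_force': 0.0, 'width': 0.9994971952478382}
```

View pics/top0.png

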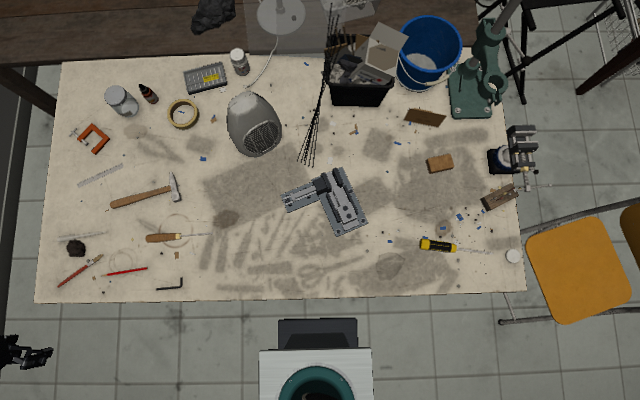

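View pics/scene0.png

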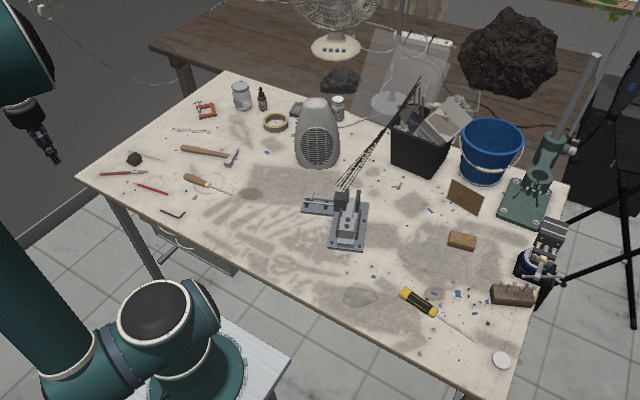

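Run:
```python
from h import *
a=cv2.imread('pics/top0.png')[160:240,275:375]; b=cv2.imread('pics/scene0.png')[180:255,295:375]
a=cv2.resize(a,None,fx=7,fy=7,interpolation=2)
b=cv2.resize(b,None,fx=7,fy=7,interpolation=2)
cv2.imwrite('pics/ta.png',a);cv2.imwrite('pics/sb.png',b)
print(onz('top',[[340,200],[290,205],[350,232]],0.012))
```

```text
[[ 0.57846856 -0.08779518  0.012     ]
 [ 0.56769451  0.06201735  0.012     ]
 [ 0.48147884 -0.11337208  0.012     ]]
```

View pics/ta.png

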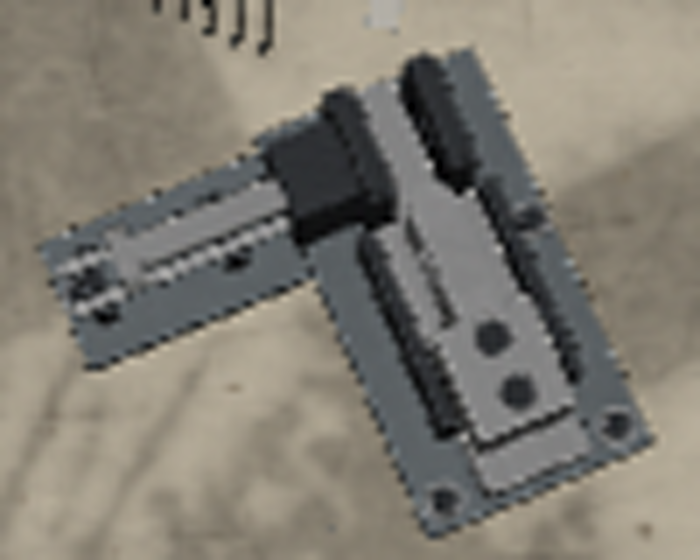

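Run:
```python
from h import *
c=lambda p:np.array(p,float)/7+[275-.5+.07,160-.5+.07]
f=lambda p,z:onz('top',c(p),z).round(4)
bp=f([[433,538],[655,437],[472,47],[40,245],[92,370]],.012);print(bp)
d=bp[2]-bp[1];a1=np.arctan2(d[1],d[0]);d=bp[1]-bp[0];a2=np.arctan2(d[1],d[0])+np.pi/2;d=bp[4]-bp[3];a3=np.arctan2(-d[1],-d[0]);print('yaw',a1,a2,a3)
be=f([[490,492],[590,455]],.03);print('bedend',be,be.mean(0))
tr=f([[485,445],[575,405]],.07);print('tongue rear',tr,tr.mean(0))
ph=f([[118,232],[125,285]],.06);print(ph)
```

```text
[[ 0.4696 -0.073   0.012 ]
 [ 0.5096 -0.1683  0.012 ]
 [ 0.6832 -0.0981  0.012 ]
 [ 0.6005  0.0908  0.012 ]
 [ 0.5454  0.0691  0.012 ]]
yaw 0.38427470516962486 0.3973960557546561 0.37517560289814184
bedend [[ 0.486  -0.0965  0.03  ]
 [ 0.5002 -0.1386  0.03  ]] [ 0.4931  -0.11755  0.03   ]
tongue rear [[ 0.4998 -0.0926  0.07  ]
 [ 0.515  -0.1294  0.07  ]] [ 0.5074 -0.111   0.07  ]
[[0.594  0.0537 0.06  ]
 [0.5717 0.0512 0.06  ]]
```

>>> play_rows --commands '[[[-0.913,-0.885,-0.04,0,0,0.278,1],[-0.913,-0.885,-0.04,0,0,0.278,1],[-0.913,-0.885,-0.04,0,0,0.278,1],[-0.913,-0.885,-0.04,0,0,0.278,1],[-0.913,-0.885,-0.04,0,0,0.278,1],[-0.913,-0.885,-0.04,0,0,0.278,1],[-0.913,-0.885,-0.04,0,0,0.278,1],[-0.913,-0.885,-0.04,0,0,0.278,1]]]'

```text
time: 0.9
tool_pos: [0.396, 0.2864, 0.2686]
tcp_rot: [1.758, 2.604, -0.0]
wrist_force: [0.8, 0.8, 0.3]
width: 0.001
grip_force: 0.0
```

```bash
cat >> h.py <<'E'
from scipy.spatial.transform import Rotation as Ro
YAW=.385
def go(X,yaw=YAW+np.pi/2):
    s=bot.read_state(); R=Ro.from_rotvec(s['tcp_rot']); 
    T=Ro.from_matrix(np.array([[np.cos(yaw),np.sin(yaw),0],[np.sin(yaw),-np.cos(yaw),0],[0,0,-1]]).T.T)
    print('t',s['time'],'pos',s['tool_pos'].round(4),'row',(R.inv().apply(np.array(X)-s['tool_pos'])/.6).round(4),((R.inv()*T).as_rotvec()/np.pi).round(4),'F',s['wrist_force'].round(1),'w',s['width'])
E
python3 -c "
from h import *
go([.565,-.034,.28])"
```

```text
t 0.9 pos [0.396  0.2864 0.2686] row [-0.6005  0.0617 -0.0189] [-0.      0.     -0.0007] F [0.8 0.8 0.3] w 0.0008736300999538023
```

>>> play_rows --commands '[[[-0.6,0.062,-0.019,0,0,0,1],[-0.6,0.062,-0.019,0,0,0,1],[-0.6,0.062,-0.019,0,0,0,1],[-0.6,0.062,-0.019,0,0,0,1],[-0.6,0.062,-0.019,0,0,0,1],[-0.6,0.062,-0.019,0,0,0,1],[-0.6,0.062,-0.019,0,0,0,1],[-0.6,0.062,-0.019,0,0,0,1]]]'

```text
time: 1.7
tool_pos: [0.5662, -0.0361, 0.2799]
tcp_rot: [1.763, 2.599, -0.002]
wrist_force: [-0.2, 0.7, 0.8]
width: -0.0
grip_force: 0.0
```

```bash
python3 -c "
from h import *
import pickle
go([.565,-.034,.28])
P=bot.camera_params('wrist');im=bot.read_camera('wrist');cv2.imwrite('pics/w1.png',im);pickle.dump(P,open('w1.pkl','wb'));print(ray('wrist',[[320,200]],P))"
```

```text
t 1.7 pos [ 0.5662 -0.0361  0.2799] row [ 0.0039 -0.0006 -0.0002] [-0.0001  0.0005 -0.0021] F [-0.2  0.7  0.8] w -0.00012100328403061537
(array([0.54142848, 0.02681845, 0.39833001]), array([[ 0.08735936, -0.25920192, -0.96203802]]))
```

View pics/w1.png

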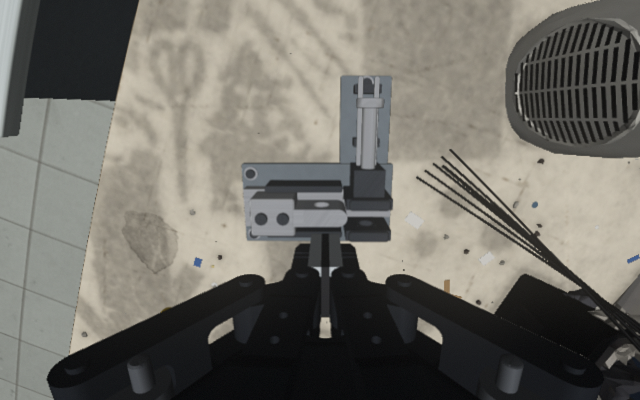

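The wrist view shows the whole fixture: boss at about (369,183), pin head at (370,103), tongue body rear edge near (251,215). I'll zoom in.

Run:
```python
import cv2
a=cv2.imread('pics/w1.png')[90:245,240:400]
cv2.imwrite('pics/w1z.png',cv2.resize(a,None,fx=3.85,fy=3.85,interpolation=2))
```

```text
(no output)
```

View pics/w1z.png

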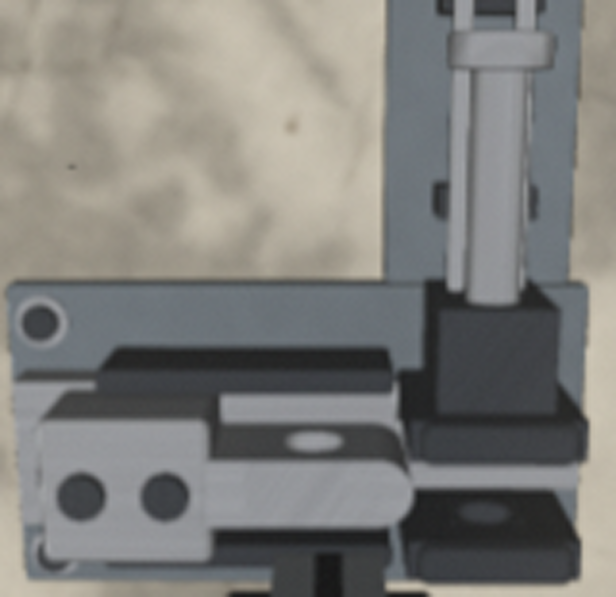

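Run:
```python
from h import *
import pickle
P=pickle.load(open('w1.pkl','rb'))
f=lambda p,z:onz('wrist',np.array(p,float)/3.85+[240-.4,90-.4],z,P)
m=lambda p,z:f(p,z).mean(0)
near=m([[413,462],[585,462]],.081);far=m([[409,538],[580,538]],.081)
n2=m([[413,420],[585,418]],.081);f2=m([[409,582],[580,582]],.081)
H=(near+far+n2+f2)/4;d=n2-f2;print('yaw',np.arctan2(-d[0],d[1]),np.linalg.norm(d))
e=f([[412,462],[585,462],[43,560],[212,560]],.0)
d=f([[409,582],[580,582]],.081);d=d[1]-d[0];print('yaw2',np.arctan2(d[1],d[0]),np.linalg.norm(d))
c,s=np.cos(YAW),np.sin(YAW)
loc=lambda X:((np.atleast_2d(X)-H)[:,:2]@np.array([[c,-s],[s,c]])*1000).round(1)
print('H',H)
print('boss',loc(f([[437,307],[548,307],[441,413],[560,413]],.067)))
print('tongue',loc(f([[50,418],[43,560],[208,418],[212,560],[413,495]],.07)))
print('head',loc(f([[501,32],[501,68]],.065)), loc(f([[448,50],[553,50]],.05)))
print('rods',loc(f([[462,200],[530,200]],.037)))
```

```text
yaw 0.39201081262261095 0.04813452792181708
yaw2 0.37782598197068346 0.048741373910573066
H [ 0.62686237 -0.05985653  0.081     ]
boss [[-16.5  52.4]
 [ 14.5  52.3]
 [-14.8  21.8]
 [ 19.3  21.6]]
tongue [[-125.8   21.7]
 [-130.7  -21.5]
 [ -80.9   21.4]
 [ -81.1  -21.7]
 [ -22.6   -1.9]]
head [[ -0.6 125.9]
 [ -0.3 116.7]] [[-13.1 121.8]
 [ 16.2 121.7]]
rods [[-6.9 79.1]
 [13.4 79.1]]
```

```bash
cat >> h.py <<'E'
H=np.array([.627,-.060]);c_,s_=np.cos(YAW),np.sin(YAW)
def C(x,y,z): return np.r_[H+[c_*x-s_*y,s_*x+c_*y],z]
def loc(): 
    p=bot.read_state()['tool_pos']; d=p[:2]-H; print('local',(np.r_[c_*d[0]+s_*d[1],-s_*d[0]+c_*d[1],p[2]]*1000).round(1))
E
python3 -c "
from h import *
go(C(-.19,0,.25));go(C(-.19,0,.07))"
```

```text
t 1.75 pos [ 0.566  -0.0356  0.2797] row [-0.0773 -0.2372  0.0498] [-0.0002  0.0004 -0.0021] F [ 0.7 -0.5  1.1] w 0.0011841042349423625
t 1.75 pos [ 0.566  -0.0356  0.2797] row [-0.077  -0.2371  0.3498] [-0.0002  0.0004 -0.0021] F [ 0.7 -0.5  1.1] w 0.0011841042349423625
```

>>> play_rows --commands '[[[-0.077,-0.237,0,0,0,-0.002,1],[-0.077,-0.237,0,0,0,-0.002,1],[-0.077,-0.237,0,0,0,-0.002,1],[-0.077,-0.237,0.35,0,0,-0.002,1],[-0.077,-0.237,0.35,0,0,-0.002,1],[-0.077,-0.237,0.35,0,0,-0.002,1],[-0.077,-0.237,0.35,0,0,-0.002,1],[-0.077,-0.237,0.35,0,0,-0.002,1]]]'

```text
time: 2.55
tool_pos: [0.4441, -0.1245, 0.0645]
tcp_rot: [-1.742, -2.599, 0.005]
wrist_force: [-0.6, 0.9, 0.1]
width: 0.002
grip_force: 0.0
```

```bash
python3 -c "
from h import *
loc();go(C(-.15,0,.07));
P=bot.camera_params('wrist');im=bot.read_camera('wrist');cv2.imwrite('pics/w2.png',im)"
```

```text
local [-193.7    8.9   64.5]
t 2.55 pos [ 0.4441 -0.1245  0.0645] row [-0.0151  0.0728 -0.01  ] [-0.003  -0.0028  0.0015] F [-0.6  0.9  0.1] w 0.0015837757477173958
```

View pics/w2.png

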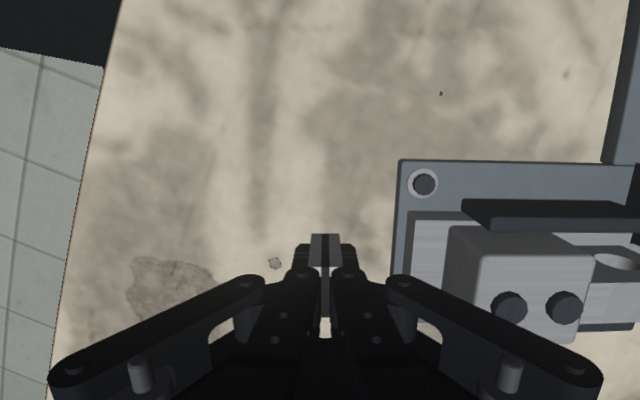

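The closed fingers stand behind the bed at about (325,250), and the tongue's rear is clear of them at about (450,290). I'll centre the tool and approach.

>>> play_rows --commands '[[[-0.015,0,-0.009,0,0,0.0015,1],[-0.015,0,-0.009,0,0,0.0015,1],[-0.015,0.02,-0.009,0,0,0.0015,1],[-0.015,0.03,-0.009,0,0,0.0015,1],[-0.015,0.035,-0.009,0,0,0.0015,1],[-0.015,0.035,-0.009,0,0,0.0015,1]]]'

```text
time: 3.2
tool_pos: [0.4738, -0.1279, 0.0762]
tcp_rot: [1.755, 2.604, 0.0]
wrist_force: [-0.5, 0.2, -0.1]
width: -0.001
grip_force: 0.0
```

```bash
python3 -c "
from h import *
loc();go(C(-.15,0,.07))"
```

```text
local [-167.4   -5.4   76.2]
t 3.2 pos [ 0.4738 -0.1279  0.0762] row [0.009  0.0291 0.0104] [ 0.0003  0.0002 -0.    ] F [-0.5  0.2 -0.1] w -0.0006789225042761579
```

>>> play_rows --commands '[[[0.009,0.012,0.009,0,0,0,1],[0.009,0.022,0.009,0,0,0,1],[0.009,0.032,0.009,0,0,0,1],[0.009,0.042,0.009,0,0,0,1],[0.009,0.052,0.009,0,0,0,1],[0.009,0.062,0.009,0,0,0,1],[0.009,0.072,0.009,0,0,0,1],[0.009,0.072,0.009,0,0,0,1]]]'

```text
time: 4.0
tool_pos: [0.5121, -0.1067, 0.0705]
tcp_rot: [1.755, 2.604, 0.001]
wrist_force: [-0.6, -0.7, 0.7]
width: 0.002
grip_force: 0.0
```

```bash
python3 -c "
from h import *
loc();go(C(-.11,0,.07))
im=bot.read_camera('wrist');cv2.imwrite('pics/w3.png',im)"
```

```text
local [-1.24e+02 -1.00e-01  7.05e+01]
t 4.0 pos [ 0.5121 -0.1067  0.0705] row [0.0002 0.0233 0.0009] [ 0.0004  0.0002 -0.0001] F [-0.6 -0.7  0.7] w 0.0018240953463811878
```

View pics/w3.png

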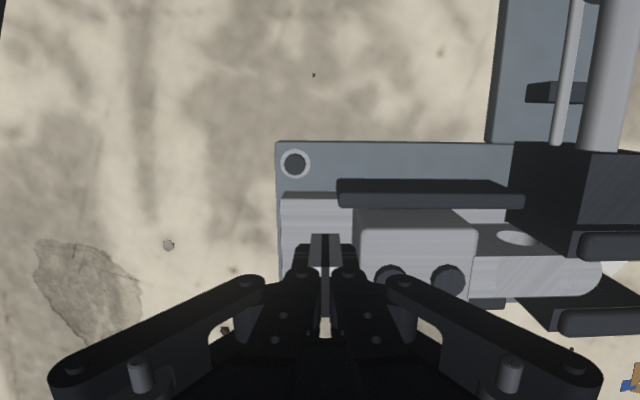

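The finger back is against the tongue's rear at about (358,250), and the tongue is moving squarely between the rails. I'll go on to the shoulder.

>>> play_rows --commands '[[[0,0.008,0.001,0,0,0,1],[0,0.016,0.001,0,0,0,1],[0,0.024,0.001,0,0,0,1],[0,0.032,0.001,0,0,0,1],[0,0.038,0.001,0,0,0,1],[0,0.043,0.001,0,0,0,1],[0,0.047,0.001,0,0,0,1],[0,0.047,0.001,0,0,0,1]]]'

```text
time: 4.85
tool_pos: [0.5376, -0.0962, 0.0698]
tcp_rot: [1.756, 2.604, 0.001]
wrist_force: [0.3, -0.1, -0.8]
width: 0.002
grip_force: 0.0
```

>>> play_rows --commands '[[[0,0.003,0,0,0,0,1],[0,0.006,0,0,0,0,1],[0,0.006,0,0,0,0,1]]]'

```text
time: 5.15
tool_pos: [0.5407, -0.0949, 0.0697]
tcp_rot: [1.756, 2.604, 0.0]
wrist_force: [0.5, -0.3, -0.1]
width: -0.004
grip_force: 0.1
```

```bash
python3 -c "
from h import *
loc();go(C(-.09,0,.07))"
```

```text
local [-93.1   0.1  69.7]
t 5.15 pos [ 0.5407 -0.0949  0.0697] row [-0.0001  0.0052 -0.0005] [ 0.0001  0.     -0.0003] F [ 0.5 -0.3 -0.1] w -0.0038221138955790704
```

>>> play_rows --commands '[[[0,0.0025,0,0,0,0,1],[0,0.005,0,0,0,0,1],[0,0.005,0,0,0,0,1]]]'

```text
time: 5.45
tool_pos: [0.5434, -0.0937, 0.0697]
tcp_rot: [1.756, 2.605, 0.0]
wrist_force: [0.1, -0.7, -0.2]
width: -0.001
grip_force: 0.2
```

```bash
python3 -c "
from h import *
import pickle
loc();go(C(-.09,0,.07))
P=bot.camera_params('wrist');im=bot.read_camera('wrist');pickle.dump(P,open('w4.pkl','wb'));cv2.imwrite('pics/w4.png',im[100:370,260:640]);cv2.imwrite('pics/w4z.png',cv2.resize(im[100:370,260:640],None,fx=2,fy=2,interpolation=2))"
```

```text
local [-90.1   0.1  69.7]
t 5.45 pos [ 0.5434 -0.0937  0.0697] row [-0.0002  0.0002 -0.0006] [ 0.0001  0.     -0.0002] F [ 0.1 -0.7 -0.2] w -0.0009664803948572444
```

View pics/w4z.png

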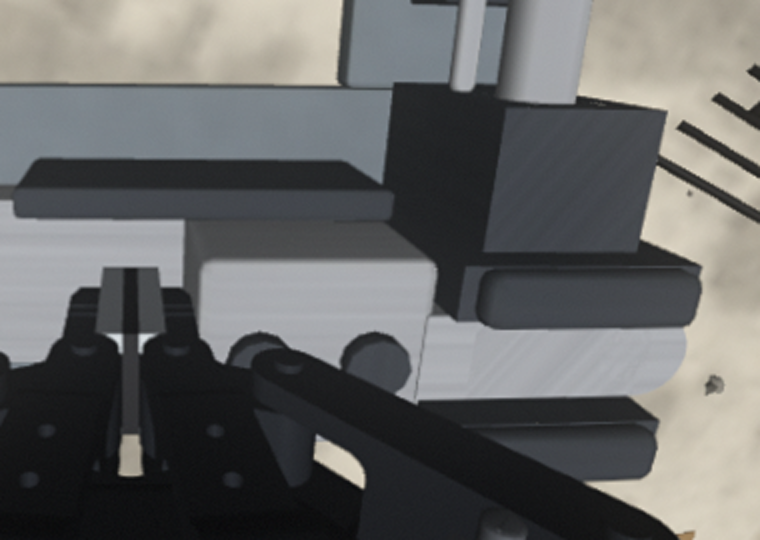

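Run:
```python
from h import *
import pickle
P=pickle.load(open('w4.pkl','rb'))
f=lambda p,z:onz('wrist',np.array(p,float)/2+[259.75,99.75],z,P)
l=lambda X:((X[:,:2]-H)@np.array([[c_,-s_],[s_,c_]])*1000).round(1)
print(l(f([[686,360],[200,262],[437,262],[688,360]],.07)),l(f([[480,328],[696,328],[655,478],[700,270]],.081)),l(f([[640,250],[665,110],[485,250],[503,105]],.067)))
print(proj('wrist',[C(.029+.004,0,.07),C(.025,.012,.081),C(-.025,.012,.081)],P)*2-2*np.array([259.75,99.75]))
```

```text
[[ 33.9  -2.7]
 [-75.6  21.3]
 [-27.   21.1]
 [ 34.4  -2.7]] [[-22.5  11.8]
 [ 22.6  11. ]
 [ 23.1 -24.7]
 [ 20.2  23.3]] [[ 19.2  22.3]
 [ 18.1  52.3]
 [-15.4  22.6]
 [-16.3  52.9]]
[[685.4437765  349.30626039]
 [708.11770349 323.01407942]
 [467.36954477 327.26096552]]
```

Run:
```python
from h import *
import pickle
P=pickle.load(open('w1.pkl','rb'))
l=lambda X:np.c_[((X[:,:2]-H)@np.array([[c_,-s_],[s_,c_]])*1000).round(1),X[:,2]*1000]
for z in(0,.05,.1,.15):
  print(z,'top',l(onz('top',[[298,162],[316,166],[312,150],[330,100]],z)).tolist(),'wr',l(onz('wrist',[[418,178],[450,151],[480,195],[560,255]],z,P)).tolist())
loc();go(C(0,.165,.17))
```

```text
0 top [[108.3, 60.1, 0.0], [74.0, 14.4, 0.0], [126.6, 5.0, 0.0], [258.1, -115.1, 0.0]] wr [[74.5, 28.7, 0.0], [113.4, 63.9, 0.0], [159.9, 5.4, 0.0], [290.7, -84.5, 0.0]]
0.05 top [[92.5, 63.6, 50.00000000000004], [59.8, 19.9, 50.00000000000004], [110.0, 10.9, 50.00000000000004], [235.6, -103.8, 50.00000000000004]] wr [[59.3, 39.2, 49.999999999999986], [93.3, 70.0, 49.999999999999986], [134.0, 18.8, 49.999999999999986], [248.3, -59.8, 49.999999999999986]]
0.1 top [[76.8, 67.1, 100.00000000000009], [45.5, 25.5, 100.00000000000009], [93.4, 16.9, 100.00000000000009], [213.2, -92.5, 100.00000000000009]] wr [[44.1, 49.8, 99.99999999999997], [73.2, 76.1, 99.99999999999997], [108.0, 32.3, 99.99999999999997], [206.0, -35.0, 99.99999999999997]]
0.15 top [[61.0, 70.6, 150.00000000000014], [31.2, 31.0, 150.00000000000003], [76.8, 22.9, 150.00000000000003], [190.8, -81.2, 150.00000000000014]] wr [[28.9, 60.3, 150.00000000000003], [53.1, 82.2, 150.0], [82.1, 45.7, 150.00000000000003], [163.6, -10.3, 150.0]]
local [-90.1   0.1  69.7]
t 5.5 pos [ 0.5434 -0.0938  0.0697] row [ 0.275   0.15   -0.1671] [ 0.0001  0.     -0.0003] F [-0.5  0.2  0.6] w -0.00273804222172812
```

>>> play_rows --commands '[[[0,-0.04,0,0,0,0,1],[0,-0.04,-0.08,0,0,0,1],[0,-0.04,-0.167,0,0,0,1],[0.05,-0.01,-0.167,0,0,0,1],[0.12,0.03,-0.167,0,0,0,1],[0.19,0.08,-0.167,0,0,0,1],[0.25,0.13,-0.167,0,0,0,1],[0.275,0.15,-0.167,0,0,0,1]]]'

```text
time: 6.3
tool_pos: [0.566, 0.0968, 0.1705]
tcp_rot: [1.753, 2.606, 0.004]
wrist_force: [0.1, -0.3, 0.3]
width: 0.002
grip_force: 0.0
```

```bash
python3 -c "
from h import *
for i in range(4): bot.read_camera('top')
loc();go(C(0.001,.165,.07));print(bot.read_state()['q'].round(2))"
```

```text
local [ -0.3 165.3 169.7]
t 6.5 pos [0.5647 0.0931 0.1697] row [-0.0004  0.0022  0.1661] [-0.0001  0.0001  0.0002] F [-0.5 -0.3 -0. ] w 0.007046715663815024
[ 0.12  0.14  1.92 -0.    1.08 -0.27]
```

>>> play_rows --commands '[[[0,0.002,0.08,0,0,0,1],[0,0.002,0.14,0,0,0,1],[0,0.002,0.168,0,0,0,1],[0,0.002,0.168,0,0,0,1]]]'

```text
time: 6.9
tool_pos: [0.5624, 0.0913, 0.0655]
tcp_rot: [-1.756, -2.598, 0.008]
wrist_force: [-0.8, -0.0, 0.8]
width: -0.004
grip_force: 0.0
```

```bash
python3 -c "
from h import *
im=bot.read_camera('wrist');im=bot.read_camera('wrist');cv2.imwrite('pics/w5.png',im)
loc();go(C(0.001,.137,.068))"
```

```text
local [  0.5 164.   69.2]
t 7.0 pos [0.5658 0.0921 0.0692] row [-0.045   0.001   0.0021] [-0.0001  0.     -0.0008] F [0.5 1.  1. ] w 2.5365952410486375e-05
```

View pics/w5.png

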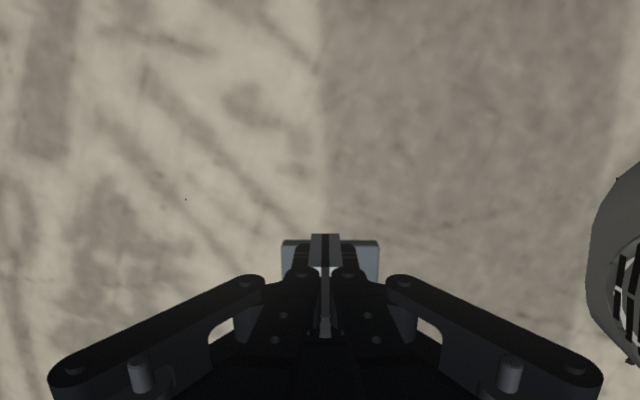

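The plate's end is centred behind the fingers (columns 282–379), so the tool is in line with the pin. I'll push.

>>> play_rows --commands '[[[-0.012,0.001,0,0,0,0,1],[-0.024,0.001,0,0,0,0,1],[-0.036,0.001,0,0,0,0,1],[-0.046,0.001,0,0,0,0,1],[-0.056,0.001,0,0,0,0,1],[-0.066,0.001,0,0,0,0,1],[-0.076,0.001,0,0,0,0,1],[-0.084,0.001,0,0,0,0,1]]]'

```text
time: 7.8
tool_pos: [0.5854, 0.0464, 0.0689]
tcp_rot: [-1.756, -2.604, 0.0]
wrist_force: [-0.0, 2.1, -0.4]
width: -0.0
grip_force: 0.5
```

```bash
python3 -c "
from h import *
loc();go(C(0.001,.075,.068))"
```

```text
local [  1.4 114.2  68.9]
t 7.8 pos [0.5854 0.0464 0.0689] row [-0.0654 -0.0006  0.0015] [-0.0001 -0.     -0.0003] F [-0.   2.1 -0.4] w -0.0004817266402865234
```

>>> play_rows --commands '[[[-0.008,0,0,0,0,0,1],[-0.016,0,0,0,0,0,1],[-0.024,0,0,0,0,0,1],[-0.032,0,0,0,0,0,1],[-0.038,0,0,0,0,0,1],[-0.044,0,0,0,0,0,1],[-0.05,0,0,0,0,0,1],[-0.05,0,0,0,0,0,1]]]'

```text
time: 8.6
tool_pos: [0.597, 0.0185, 0.0691]
tcp_rot: [1.756, 2.604, 0.0]
wrist_force: [0.6, -1.4, -0.0]
width: 0.002
grip_force: 0.0
```

```bash
python3 -c "
from h import *
loc();go(C(0.001,.075,.068))"
```

```text
local [ 1.7 84.  69.1]
t 8.6 pos [0.597  0.0185 0.0691] row [-0.015  -0.0011  0.0019] [ 0.0001  0.0002 -0.0003] F [ 0.6 -1.4 -0. ] w 0.0018512691605744127
```

>>> play_rows --commands '[[[-0.004,-0.001,0,0,0,0,1],[-0.008,-0.001,0,0,0,0,1],[-0.012,-0.001,0,0,0,0,1],[-0.014,-0.001,0,0,0,0,1],[-0.014,-0.001,0,0,0,0,1]]]'

```text
time: 9.1
tool_pos: [0.5994, 0.0108, 0.0691]
tcp_rot: [1.756, 2.604, -0.0]
wrist_force: [0.3, 0.8, -1.1]
width: -0.002
grip_force: 0.1
```

>>> play_rows --commands '[[[-0.002,0,0,0,0,0,1],[-0.003,0,0,0,0,0,1],[-0.003,0,0,0,0,0,1]]]'

```text
time: 9.4
tool_pos: [0.5999, 0.0094, 0.0691]
tcp_rot: [1.756, 2.605, 0.0]
wrist_force: [-1.0, 1.2, 0.9]
width: -0.002
grip_force: 0.5
```

```bash
python3 -c "
from h import *
loc();go(C(0.001,.075,.068))"
```

```text
local [ 1.  74.4 69.1]
t 9.4 pos [0.5999 0.0094 0.0691] row [0.0009 0.0001 0.0019] [ 0.      0.     -0.0002] F [-1.   1.2  0.9] w -0.001890654468821916
```

Continuing gently until the force rises.

>>> play_rows --commands '[[[-0.002,0,0,0,0,0,1],[-0.004,0,0,0,0,0,1],[-0.004,0,0,0,0,0,1]]]'

```text
time: 9.7
tool_pos: [0.6007, 0.0073, 0.0691]
tcp_rot: [-1.756, -2.604, -0.0]
wrist_force: [-1.8, 2.9, 1.3]
width: -0.0
grip_force: 1.4
```

>>> play_rows --commands '[[[-0.001,0,0,0,0,0,1],[-0.002,0,0,0,0,0,1],[-0.002,0,0,0,0,0,1]]]'

```text
time: 10.0
tool_pos: [0.6007, 0.0073, 0.0691]
tcp_rot: [-1.756, -2.603, -0.002]
wrist_force: [-2.2, 6.6, 1.7]
width: -0.002
grip_force: 3.5
```

```bash
python3 -c "
from h import *
loc();go(C(0.001,.07,.068))"
```

```text
local [ 0.9 72.2 69.1]
t 10.0 pos [0.6007 0.0073 0.0691] row [-0.0037  0.0001  0.0018] [-0.0001 -0.0007 -0.0004] F [-2.2  6.6  1.7] w -0.0019495812390344302
```

>>> play_rows --commands '[[[-0.002,0,0,0,0,0,1],[-0.004,0,0,0,0,0,1],[-0.006,0,0,0,0,0,1],[-0.006,0,0,0,0,0,1]]]'

```text
time: 10.4
tool_pos: [0.6009, 0.007, 0.0692]
tcp_rot: [-1.755, -2.598, -0.006]
wrist_force: [-5.4, 17.0, 6.7]
width: 0.001
grip_force: 9.2
```

```bash
python3 -c "
from h import *
loc();go(C(0.001,.07,.068))"
```

```text
local [ 1.  71.9 69.2]
t 10.4 pos [0.6009 0.007  0.0692] row [-0.0032  0.      0.002 ] [-0.0003 -0.0025 -0.0008] F [-5.4 17.   6.7] w 0.0013380980058707288
```

>>> play_rows --commands '[[[0.02,0,0,0,0,0,1],[0.06,0,0,0,0,0,1],[0.08,0,-0.05,0,0,0,1],[0.08,0,-0.13,0,0,0,1],[0.08,-0.05,-0.21,0,0,0,1],[0.08,-0.08,-0.29,0,0,0,1],[0.08,-0.08,-0.34,0,0,0,1],[0.08,-0.08,-0.34,0,0,0,1]]]'

```text
time: 11.2
tool_pos: [0.5433, 0.0284, 0.2807]
tcp_rot: [1.751, 2.594, 0.01]
wrist_force: [0.9, 0.2, 0.6]
width: 0.003
grip_force: 0.0
```

Run:
```python
from h import *
bot.read_camera('wrist')
loc();go(C(0,0,.28));P=bot.camera_params('wrist');im=bot.read_camera('wrist')
p=proj('wrist',[C(0,.064,.065),C(0,.054,.065),C(0,-.048,.05),C(0,.054,.067),C(.029,0,.07),C(-.079,0,.07)],P);print(p.round(0).tolist())
u,v=p[0].astype(int); x0=max(0,min(u-100,440));y0=max(0,min(v-60,250))
z=cv2.resize(im[y0:y0+150,x0:x0+200],None,fx=4,fy=4,interpolation=2)
cv2.imwrite('pics/w6.png',z);print(x0,y0)
print(((p-[x0,y0])*4).round(0).tolist())
import pickle;pickle.dump((P,x0,y0),open('w6.pkl','wb'))
```

```text
local [-45.4 113.9 277.3]
t 11.25 pos [0.5421 0.0285 0.2773] row [-0.1898  0.076  -0.0032] [ 0.0024  0.0014 -0.0004] F [ 0.1  1.2 -1.1] w 0.0005254272024265319
[[363.0, 220.0], [363.0, 228.0], [359.0, 299.0], [363.0, 229.0], [387.0, 273.0], [294.0, 273.0]]
263 159
[[402.0, 243.0], [401.0, 276.0], [383.0, 560.0], [402.0, 279.0], [496.0, 456.0], [124.0, 458.0]]
```

View pics/w6.png

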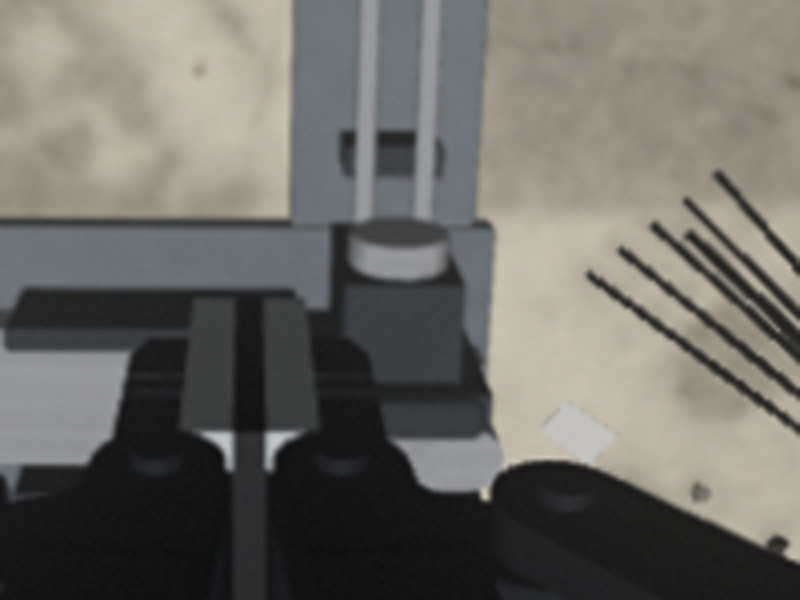

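The pin head sits flush on the boss (rows 245–280, where I predicted 243–276 for home), and the neck end is about where a pinned eye puts it. I'm handing in.

```bash
python3 -c "
from h import *
print(bot.read_state()['joint_vel'].round(3));print(bot.finish_job())"
```

```text
[ 0.004  0.038  0.047  0.003  0.001 -0.002]
the job is handed in; nothing more can be done
None
```

I pushed the tongue in to the ears and the pin through until its head met the boss, confirmed by an 18 N stop and a close camera look; the job is handed in at about 11 s, with no verdict returned.

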